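# Put the loupe away in the steel tool cabinet and latch its door

### The job

Put the loose black eye loupe away: stand it upright in the empty front bay of the cabinet's pulled-out tray, setting it down rather than dropping it, and slide the tray fully home. Then close the cabinet door and press its free edge gently until the sprung latch tongue snaps in behind the strike and holds the door shut; do not slam the door or press harder than the latch needs, and leave the other things as they are.

Things in the scene. Friction and masses are not known exactly. Their poses are not given: they have to be found in the camera images.
- cabinet: Small grey sheet-steel tool cabinet fixed on the counter: 150 deep (x), 220 wide (y), 130 high. Origin: centre of its underside, on the counter; its x axis points from the front to the back, y to its left as the robot sees it, z up. The front plane is at x = -75 mm. It has an open lower compartment with stored things and, above it, a pull-out tray.
- tray (a joint): Slide of the aluminium tray in m: 0 fully home, growing as it is pulled out towards the robot along the cabinet's -x (to 0.105). Starts 85 to 100 mm out. Sliding friction about 1.5 N; solid stop at 0.
- tray_pull (a point): Middle of the front face of the tray's pull lip (70 wide, 12 high; axes as the cabinet's), 99 mm above the counter. Pushed along the cabinet's +x it slides the tray home; it then still stands 10 mm out of the cabinet's front plane, in the hollow of the shut door. The tray's walls end 107 mm above the counter.
- tray_front_bay (a point): Centre of the floor of the tray's empty front bay, 80 mm above the counter; moves with the tray. The bay is 60 mm (x) by 180 mm (y) inside, its front and side walls 27 mm high; behind it, past a 22 mm high divider, lie three fixed punches in the rear bay.
- door (a joint): Hinge of the grey sheet-steel door, rad: 0 as drawn shut, growing as it opens towards the robot; axis vertical, on the cabinet's right (-y) edge. Starts 1.42 to 1.6. Turns freely. Where it latches depends on how the strike was set in its slots: anywhere from -0.010 to 0.053, not measurable beforehand. The tongue meets the strike some 20 mm (at the edge) before that.
- door_hinge (a point): Point on the hinge axis, 68 mm above the counter, at x = -79, y = -113 mm in the cabinet's frame; turns with the door, its axes are the cabinet's when shut. In it the door is a hollow pan: y from 2 to 225 mm (222 wide), outer face at x = -20 mm, from 9 to 127 mm above the counter.
- door_push (a point): Point on the door's outer face, 190 mm from the hinge axis, 35 mm from the free edge, 95 mm above the counter: a good place to push. x axis into the door (pushing direction), y towards the free edge. A fixed round knob, 21 mm across, stands 21 mm out of this face, 50 mm lower and 16 mm nearer the hinge (top 56 mm above the counter).
- tongue (a joint): Sprung latch tongue at the door's dark latch case (45 mm above the counter, points to the free edge), m: 0 fully out, growing as it is pressed in. Riding up the strike, the door takes 4 to 9 N at the push point; at about 8 mm the force falls away (not latched yet), then a rubber buffer resists, up to about 15 N, and the tongue jumps out to 0. 0.5 to 1 mm further comes a solid stop.
- loupe: Loose black eye loupe, a short tapered tube 34 mm across at its foot and 27 mm high, about 50 g, standing on the counter on its wide foot. Origin: centre of its foot; z up along its axis.
- wax_tin: Bystander: round flat yellow tin, 62 mm across, 25 high, on the counter. Origin: centre of its underside.
- jar_nails: Bystander: round glass jar with pale lid, 60 across, 64 high. Origin: centre of its underside.
Mind the look-alikes: they are no part of the job. What is shaped like the loupe but red or turquoise is not meant.

How it is judged:
On the way, in this order (a step that is already met when the one before it is completed fails the run):
1. the loupe stands upright in the tray's front bay, let go (x of loupe in the frame of tray_front_bay between -0.03 and 0.03 m and y of loupe in the frame of tray_front_bay between -0.09 and 0.09 m and z of loupe in the frame of tray_front_bay between -0.006 and 0.006 m and angle between loupe's own z axis and vertical below 0.15 rad and contact force between the fingers and loupe below 0.2 N), for 0.2 s.
2. the tray is fully home (value of joint tray below 0.004 m), for 0.2 s.
3. the latch tongue has snapped in behind the strike: door shut, tongue out again (value of joint tongue below 0.002 m and value of joint door below 0.06 rad), for 0.2 s.
At the end, for the whole second after the job is handed in: The loupe stands upright (within 0.15 rad) at rest in the tray's front bay, the tray is within 4 mm of fully home, and the door is latched: joint under 0.06 rad with the tongue out again (under 2 mm), which is only possible behind the strike's lip (all of step 3 and value of joint tray below 0.004 m and x of loupe in the frame of tray_front_bay between -0.03 and 0.03 m and y of loupe in the frame of tray_front_bay between -0.09 and 0.09 m and z of loupe in the frame of tray_front_bay below 0.006 m and angle between loupe's own z axis and vertical below 0.15 rad and linear speed of loupe below 0.02 m/s); the robot touches nothing.
It fails at once if the door is pressed harder than 24 N (contact force between any of the fingers, the arm and door above 24 N).
It fails at once if the door is slammed (swings shut faster than 3 rad/s) (velocity of joint door below -3 rad/s).
It fails at once if the loupe is dropped or banged into the tray (over 25 N) (contact force between loupe and tray above 25 N).
It fails at once if a bystander is disturbed (distance of any of wax_tin, jar_nails from where it was at the start of the episode above 0.02 m).
It also fails if it takes over 72 s, if anything falls off the work surface, if the arm or the gripper's body presses on something with over 40 N, if the wrist force passes 120 N, or if a joint passes its speed limit or range.

### The arm

A 6-joint arm with a two-finger parallel gripper is mounted at the origin on a cart in front of the work surface, level with it; the furniture and walls round the work are solid. World frame = base frame: x ahead of the robot, y to its left, z up, the work surface at z = 0. Lengths are in m, angles in rad, forces in N, time in s.
With the tool pointing down it reaches from about 0.375 to 0.975 m from the base axis. Payload 3.8 kg.
Tool frame: the origin (TCP) lies midway between the tips of the shut fingers; the grasp point (between the pads) lies 19 mm behind it; z points along the fingers, y is the line along which they close (so a half turn about z gives the same grasp; the last joint's range is limited). The gripper opens to 85 mm and grips with 20 to 120 N. Pads are 22 mm wide; open, the fingers measure 114 mm over their backs; the gripper's body (76 mm by 85 mm) begins 54 mm behind the grasp point. The pads swing forward as they close: fully open they stand 13 mm farther back than shut.
Start: joints at [-1.138, 0.264, 1.604, -0, 1.274, -0.037], TCP at [0.306, -0.602, 0.231] pointing down, gripper open.
Joint ranges: [-2.63, 2.63], [-0.94, 2.18], [0.31, 2.57], [-1.31, 4.45], [0, 2.66], [-2.55, 2.55]. Speed limits (rad/s): [2.57, 2.57, 3.14, 3.14, 3.14, 3.14].

### API

Orientations are given as a rotation vector (axis times angle).
In Python, from workcell import sensors, viewer, job gives the robot as it stands.
- The arm moves only by the shell command python3 -m inch 'ROWS' [FORCE]. ROWS is JSON, one flat list of numbers, 7 for each row, row after row: the shift along the tool's x, y, z in mm, then the turn, a rotation vector about the tool's x, y, z in degrees, then the finger opening in mm, from 0 to 85.4. A call has exactly 8 rows; each row shifts and turns the commanded pose from where the row before left it, along the tool's axes as they then stand; what a row does not reach is not made up. A row lasts 1/10 s, in which the tool goes at most 50 mm and 8.59 degrees, less where a joint would pass 70% of its speed; a pose out of reach is approached as far as the arm can. A call is refused whole if a number of a shift passes 50 or a number of a turn 8.59, either way. A call with a gripper value outside its range is refused whole. The fingers move at their own pace and stop on an object; FORCE is the grip in N (left out, the last holds). Time passes only in rows, so rows that do not move let the fingers close, or fill a call up. It gives the time, the measured TCP pose, the force, the opening and the grip force at its end, in the units of the state.
- sensors.read_state(): the state, without advancing time (a new reading comes with each control period).
- viewer.read_camera(name): name is "scene" or "top"; returns the picture (384x512x3 uint8, red, green, blue); there is no depth.
- viewer.camera_params(name): a dict with "K" (3x3 intrinsics, pixels), "world_to_cam" (4x4, takes a point from world to camera coordinates). Camera axes: x right, y down, z forward; pixel columns grow to the right and rows downward; lengths in m; the calibration is good to about 2 mm. A picture is of the moment at which its call begins. camera_params takes no time and is no camera call.
- job.finish_job(): hands the job in; it is judged then, once.
The state is a dict: "time": time; "q": joint angles; "joint_vel": joint speeds; "joint_torque": joint torques, N m; "tool_pos": TCP position; "tcp_rot": TCP orientation; "wrist_force": force on the tool from outside, world axes, zero at the start; "torque": the same for the moment, N m; "width": opening from 0.0 (shut) to 1.0 (fully open); "grip_force": force on a finger pad.
Only numpy, scipy, OpenCV 4.12 (cv2) and the standard library are available. Lean on these libraries where they do the work, as an engineer would, in place of code of your own. Each camera call takes 0.05 s, during which the arm holds its last target. There are 200 camera calls.

## Working session

There is one attempt and no reset: what is moved stays moved. The work goes in short steps, Python scripts to look and compute and a shell command to move; the robot and the scene stay as the last step left them, time stands still between calls to the robot, and variables do not carry over. Pictures are saved under pics/ and viewed, at most 10 in all, crops included, and the job is handed in when it is done.

```bash
ls; mkdir -p pics; python3 - <<'E'
from workcell import sensors, viewer
import cv2, numpy as np
for n in("scene","top"):
    im=viewer.read_camera(n); cv2.imwrite(f"pics/{n}0.png",cv2.cvtColor(im,cv2.COLOR_RGB2BGR))
    p=viewer.camera_params(n); print(n,np.round(p["K"],1).tolist(),np.round(p["world_to_cam"],3).tolist())
print(sensors.read_state())
E
```

```text
pics
scene [[472.9, 0.0, 260.9], [0.0, 472.9, 192.0], [0.0, 0.0, 1.0]] [[-0.917, -0.399, -0.028, 0.39], [-0.14, 0.385, -0.912, 0.249], [0.374, -0.832, -0.409, 1.035], [0.0, 0.0, 0.0, 1.0]]
top [[365.4, 0.0, 254.1], [0.0, 365.4, 194.7], [0.0, 0.0, 1.0]] [[0.002, -1.0, -0.001, -0.257], [-0.999, -0.002, -0.032, 0.538], [0.032, 0.001, -0.999, 1.13], [0.0, 0.0, 0.0, 1.0]]
{'time': 0.1, 'q': array([-1.13790068e+00,  2.64684749e-01,  1.60522546e+00, -2.71275047e-06,
        1.27368126e+00, -3.69229132e-02]), 'joint_vel': array([-2.02767899e-03,  7.42639252e-04, -1.16984975e-03,  2.06003980e-03,
       -3.19393513e-05,  1.97357205e-03]), 'joint_torque': array([ 5.52040001e-04, -5.16703320e+01, -3.68591595e+01, -1.67152137e-05,
        6.34586424e-03,  2.76326068e-05]), 'tool_pos': array([ 0.30530147, -0.60128516,  0.23008831]), 'tcp_rot': array([-3.05340446e+00, -7.30765816e-01,  6.21176179e-04]), 'wrist_force': array([-0.14423102,  0.35084231, -0.06519544]), 'torque': array([-0.02384794, -0.01105648, -0.05371564]), 'grip_force': 0.0, 'width': 1.000873762363065}
```

View pics/scene0.png

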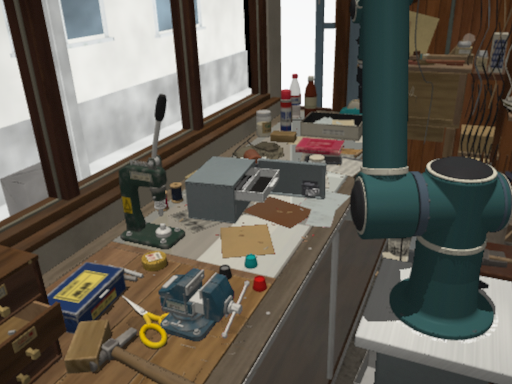

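View pics/top0.png

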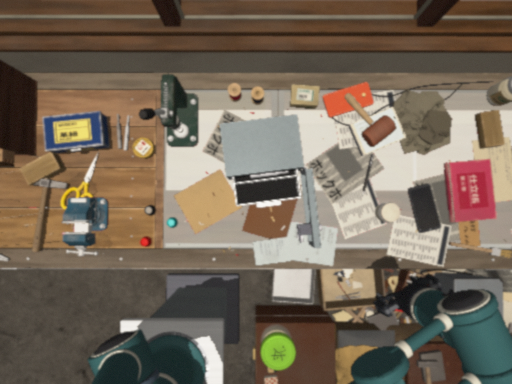

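The loupe look-alikes in the top view are black (150,210), turquoise (172,223) and red (145,241). There is also a dark object at (147,114). The one at (150,210) fits best: black, and the same shape as the coloured pair. I'll confirm it in one enlarged crop and measure the cabinet at the same time.

```bash
cat > h.py <<'E'
import cv2, numpy as np
from workcell import sensors, viewer
from scipy.spatial.transform import Rotation as R
def ray(n,u,v,z):
    p=viewer.camera_params(n);K=np.array(p["K"]);T=np.array(p["world_to_cam"])
    c=-T[:3,:3].T@T[:3,3]; d=T[:3,:3].T@np.linalg.solve(K,[u,v,1]); return c+d*(z-c[2])/d[2]
def proj(n,P):
    p=viewer.camera_params(n);q=np.array(p["world_to_cam"])[:3]@np.r_[P,1];q=np.array(p["K"])@q;return q[:2]/q[2]
def shot(n,f):
    im=cv2.cvtColor(viewer.read_camera(n),cv2.COLOR_RGB2BGR);cv2.imwrite(f"pics/{f}.png",im);return im
E
python3 - <<'E'
from h import *
t=cv2.imread("pics/top0.png");s=cv2.imread("pics/scene0.png")
a=cv2.resize(t[195:255,130:190],(360,360),interpolation=cv2.INTER_CUBIC)
b=cv2.resize(s[240:300,200:280],(440,330),interpolation=cv2.INTER_CUBIC)
c=np.zeros((600,800,3),np.uint8);c[:360,:360]=a;c[:330,360:]=b
d=cv2.resize(t[100:185,200:330],(367,240),interpolation=cv2.INTER_CUBIC);c[360:,:367]=d
e=cv2.resize(s[150:225,180:330],(432,216),interpolation=cv2.INTER_CUBIC);c[360:576,367:799]=e
cv2.imwrite("pics/crop1.png",c)
g=t.max(2)
for n,im,(x0,y0,x1,y1) in(("top",t,(140,200,162,220)),("scene",s,(216,262,236,284))):
    m=(im[y0:y1,x0:x1].max(2)<55).astype(np.uint8)
    k,l,st,ce=cv2.connectedComponentsWithStats(m)
    for i in range(1,k):
        if st[i,4]>15: print(n,st[i]+[x0,y0,0,0,0],ce[i]+[x0,y0], ray(n,*(ce[i]+[x0,y0]),.0135))
# cabinet top colour
hsv=cv2.cvtColor(t,cv2.COLOR_BGR2HSV);print(t[145,260],t[130,240],t[160,290])
m=cv2.inRange(t,t[145,260].astype(int)-14,t[145,260].astype(int)+14);m[:105]=0;m[185:]=0;m[:,:210]=0;m[:,310:]=0
cs=max(cv2.findContours(m,0,1)[0],key=cv2.contourArea);r=cv2.minAreaRect(cs);bx=cv2.boxPoints(r);print(cv2.contourArea(cs),r)
for q in bx: print(q,ray("top",*q,.13))
E
```

```text
top [151 206   4   9  18] [152.83333333 209.88888889] [0.49069584 0.05817054 0.0135    ]
scene [219 269  13  11  78] [225.91025641 273.05128205] [0.48649426 0.07331106 0.0135    ]
[160 162 156] [162 166 159] [158 161 153]
4024.0 ((260.62701416015625, 139.10072326660156), (65.37395477294922, 79.77838897705078), 83.41805267333984)
[217.25401  111.201454] [ 0.768721   -0.15191936  0.13      ]
[296.5066  102.05692] [ 0.79493757 -0.3741711   0.13      ]
[304. 167.] [ 0.61222579 -0.39473121  0.13      ]
[224.74744 176.14453] [ 0.58627459 -0.17372625  0.13      ]
```

View pics/crop1.png

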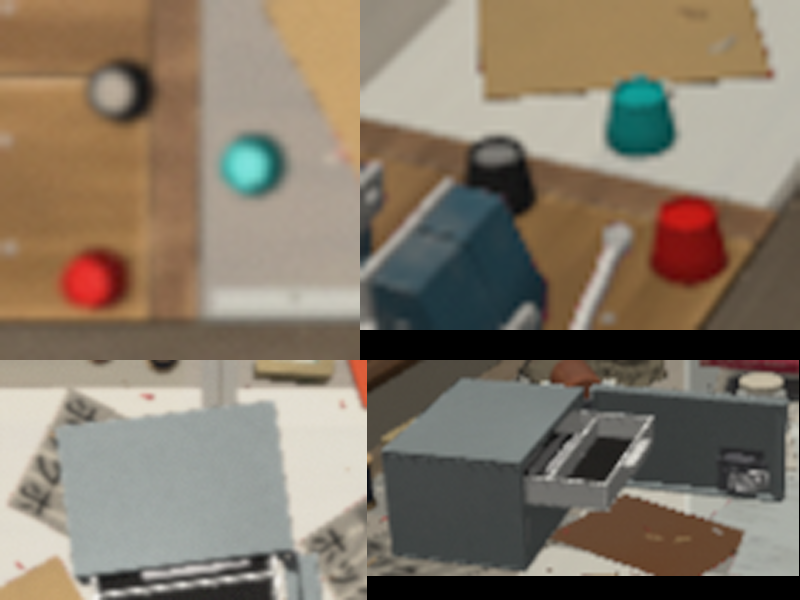

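The crop confirms it. The black tapered tube is at about (150,210) in the top view, partly behind the vise in the scene view, and the red and turquoise ones are plainly coloured. The tray is pulled out with its empty dark bay at about (268,190), and the door stands open along columns 303-318. Next I'll refine the loupe, cabinet and bay positions.

```bash
python3 - <<'E'
from h import *
t=cv2.imread("pics/top0.png");hsv=cv2.cvtColor(t,cv2.COLOR_BGR2HSV)
m=(hsv[200:220,140:161,1]<75)|(hsv[200:220,140:161,2]<60)
k,l,st,ce=cv2.connectedComponentsWithStats(m.astype(np.uint8))
for i in range(1,k):
    if st[i,4]>15: print(st[i],ce[i]+[140,200],ray("top",*(ce[i]+[140,200]),.012))
# sub-pixel edges along cabinet top sides
g=cv2.GaussianBlur(t,(3,3),0).astype(float)
def edge(p,q,nrm,n=12):
    pts=[]
    for f in np.linspace(.15,.85,n):
        c=np.array(p)*(1-f)+np.array(q)*f; s=np.arange(-6,6.1,.25)
        xy=(c+s[:,None]*nrm).astype(np.float32)
        v=cv2.remap(g.astype(np.float32),xy[None,:,0],xy[None,:,1],1)[0]
        d=np.abs(np.diff(v,axis=0)).sum(1);pts.append(ray("top",*xy[d.argmax()],.13)[:2])
    vx,vy,x,y=cv2.fitLine(np.float32(pts),cv2.DIST_HUBER,0,.001,.001).ravel();return np.array([x,y]),np.array([vx,vy])
BL,BR,FR,FL=map(np.array,((222,123),(297.4,115),(303,167.5),(227,176.5)))
u=(FR-FL)/np.linalg.norm(FR-FL);w=np.array([-u[1],u[0]])
E=dict(front=edge(FL,FR,w),back=edge(BL,BR,w),left=edge(BL,FL,u),right=edge(BR,FR,u))
for k,(p,d) in E.items(): print(k,p.round(4),np.degrees(np.arctan2(d[1],d[0])).round(1))
def X(a,b):
    s=np.linalg.solve(np.c_[a[1],-b[1]],b[0]-a[0]);return a[0]+s[0]*a[1]
C={a+b:X(E[a],E[b]) for a in("front","back") for b in("left","right")};print({k:v.round(4) for k,v in C.items()})
# dark bay
m=cv2.inRange(t,(0,0,0),(70,70,70));m[:165]=0;m[215:]=0;m[:,:225]=0;m[:,306:]=0
for c in cv2.findContours(m,0,1)[0]:
    if cv2.contourArea(c)>60:
        b=cv2.boxPoints(cv2.minAreaRect(c));print(cv2.contourArea(c),b.round(1).tolist(),[ray("top",*q,.085)[:2].round(3).tolist() for q in b])
c=np.zeros((600,800,3),np.uint8);c[:,:]=cv2.resize(t[165:255,220:340],(800,600),interpolation=cv2.INTER_CUBIC);cv2.imwrite("pics/crop2.png",c)
E
```

```text
[ 5  6 10  9 75] [149.73333333 209.68      ] [0.49131048 0.06821556 0.012     ]
front [ 0.589  -0.2857] -81.5
back [ 0.7515 -0.2813] -85.0
left [ 0.6581 -0.1628] 9.8
right [ 0.6826 -0.3844] 7.3
{'frontleft': array([ 0.5729, -0.1775], dtype=float32), 'frontright': array([ 0.6052, -0.3943], dtype=float32), 'backleft': array([ 0.7398, -0.1487], dtype=float32), 'backright': array([ 0.7597, -0.3745], dtype=float32)}
1002.0 [[235.6999969482422, 184.89999389648438], [294.8999938964844, 177.5], [297.20001220703125, 195.60000610351562], [238.0, 203.0]] [[0.564, -0.202], [0.586, -0.374], [0.534, -0.381], [0.512, -0.209]]
```

View pics/crop2.png

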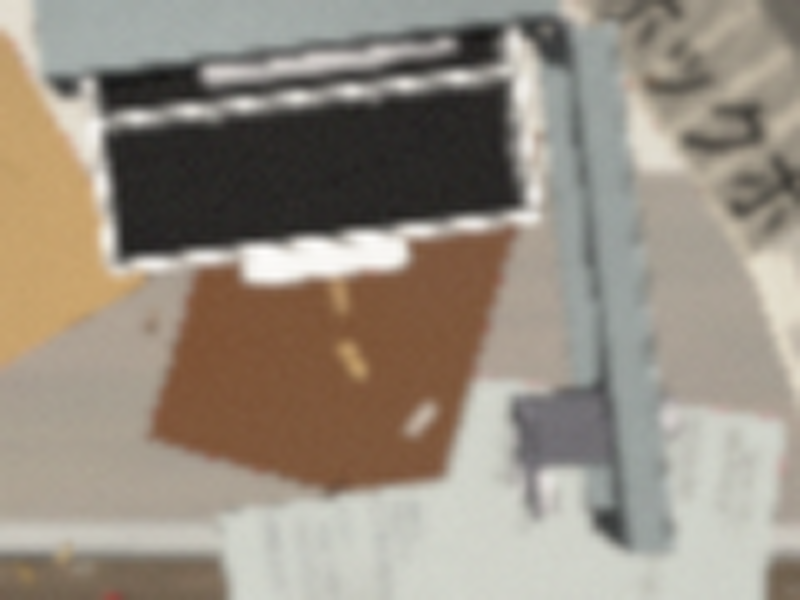

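The bay corners in the top view are about (236,184), (296,177), (298,196.5) and (237.5,204.3). That puts the bay centre near (0.549,-0.291) with a yaw of about 7.2°. The loupe is at about (0.491,0.068), so I'm moving there now.

```bash
python3 -m inch '[0,0,0,0,0,6.6,60, 0,0,0,0,0,6.6,60, 0,0,0,0,0,6.6,60, 10,-25,0,0,0,0,60, 18,-43,0,0,0,0,60, 18,-43,0,0,0,0,60, 18,-43,0,0,0,0,60, 18,-43,0,0,0,0,60]' 30; python3 -m inch '[18,-43,0,0,0,0,60, 18,-43,0,0,0,0,60, 18,-43,0,0,0,0,60, 18,-43,0,0,0,0,60, 18,-43,0,0,0,0,60, 18,-43,0,0,0,0,60, 18,-43,0,0,0,0,60, 18,-43,0,0,0,0,60]'
```

```text
time: 0.9
tool_pos: [0.3624, -0.3942, 0.2306]
tcp_rot: [-3.135, -0.194, 0.001]
wrist_force: [0.6, -0.4, -0.2]
width: 0.7
grip_force: 0.0
time: 1.7
tool_pos: [0.4626, -0.0351, 0.2311]
tcp_rot: [3.135, 0.195, -0.0]
wrist_force: [0.6, -0.3, -0.4]
width: 0.703
grip_force: 0.0
```

```bash
python3 -m inch '[14,-33,0,0,0,0,60, 14,-33,0,0,0,0,60, 13,-33,0,0,0,0,60, 0,0,40,0,0,0,60, 0,0,40,0,0,0,60, 0,0,40,0,0,0,60, 0,0,40,0,0,0,60, 0,0,0,0,0,0,60]'; python3 - <<'E'
from h import *
s=shot("scene","s1");t=shot("top","t1");p=sensors.read_state()["tool_pos"];print(p,proj("scene",p),proj("top",p))
c=np.zeros((400,800,3),np.uint8);c[:,:400]=cv2.resize(s[210:310,180:280],(400,400),interpolation=cv2.INTER_CUBIC);c[:,400:]=cv2.resize(t[160:260,100:200],(400,400),interpolation=cv2.INTER_CUBIC);cv2.imwrite("pics/crop3.png",c)
E
```

```text
time: 2.5
tool_pos: [0.485, 0.0659, 0.0652]
tcp_rot: [3.135, 0.195, -0.021]
wrist_force: [-0.8, -0.4, 0.2]
width: 0.705
grip_force: 0.0
[0.49037187 0.06622182 0.07089317] [224.44689614 251.01267962] [144.67765091 210.18754247]
```

View pics/crop3.png

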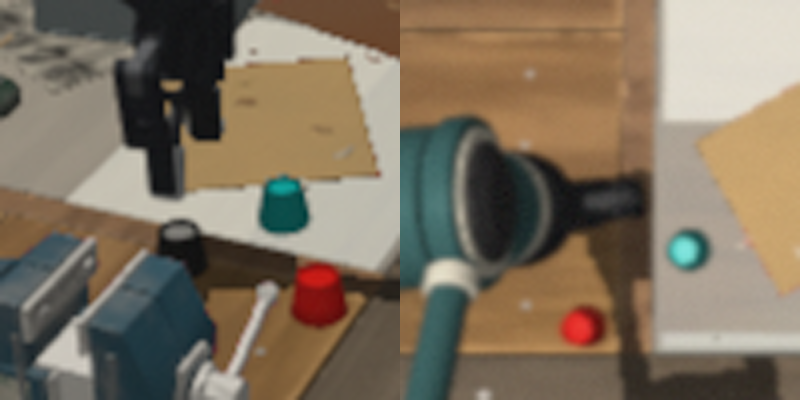

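The scene view shows the fingers straddling above the black loupe, whose pale top is at about (225,268). Turquoise and red are clear of the fingers. I'll check the offset.

```bash
python3 - <<'E'
from h import *
s=cv2.imread("pics/s1.png")
r=s[262:274,217:234]; hs=cv2.cvtColor(r,cv2.COLOR_BGR2HSV); m=((hs[...,2]>80)&(hs[...,1]<50)).astype(np.uint8)
k,l,st,ce=cv2.connectedComponentsWithStats(m)
for i in range(1,k): print(st[i],ce[i]+[217,262],ray("scene",*(ce[i]+[217,262]),.026))
t=cv2.imread("pics/top0.png");r=t[200:220,140:161];hs=cv2.cvtColor(r,cv2.COLOR_BGR2HSV);m=((hs[...,2]>90)&(hs[...,1]<70)).astype(np.uint8)
k,l,st,ce=cv2.connectedComponentsWithStats(m)
for i in range(1,k): print(st[i],ce[i]+[140,200],ray("top",*(ce[i]+[140,200]),.026))
E
```

```text
[ 0  0 17  8 99] [225.82828283 264.83838384] [0.49387761 0.05790968 0.026     ]
[ 0 11  1  1  1] [217. 273.] [0.49726143 0.09718457 0.026     ]
[ 5  6  7  8 45] [148.08888889 209.71111111] [0.49134402 0.06924898 0.026     ]
```

```bash
python3 -m inch '[0.5,-2.5,15,0,0,0,60, 0,0,15,0,0,0,60, 0,0,15,0,0,0,60, 0,0,12,0,0,0,60, 0,0,8,0,0,0,60, 0,0,4,0,0,0,60, 0,0,0,0,0,0,40, 0,0,0,0,0,0,20]' 30;  python3 -m inch '[0,0,0,0,0,0,15, 0,0,0,0,0,0,15, 0,0,0,0,0,0,15, 0,0,0,0,0,0,15, 0,0,0,0,0,0,15, 0,0,0,0,0,0,15, 0,0,0,0,0,0,15, 0,0,0,0,0,0,15]'
```

```text
time: 3.4
tool_pos: [0.492, 0.0689, 0.0028]
tcp_rot: [-3.136, -0.195, -0.001]
wrist_force: [-0.2, -0.4, 1.0]
width: 0.375
grip_force: 3.5
time: 4.2
tool_pos: [0.4921, 0.0689, 0.003]
tcp_rot: [3.136, 0.195, 0.002]
wrist_force: [-1.1, -0.5, 6.0]
width: 0.351
grip_force: 29.9
```

```bash
python3 -m inch '[0,0,-10,0,0,0,15, 0,0,-30,0,0,0,15, 0,0,-45,0,0,0,15, 0,0,-45,0,0,0,15, 0,0,-40,0,0,0,15, 0,0,-10,0,0,0,15, 1.5,40,0,0,0,0,15, 1.5,44,0,0,0,0,15]'; python3 -m inch '[1.5,45,0,0,0,0,15, 1.5,45,0,0,0,0,15, 1.5,45,0,0,0,0,15, 1.5,45,0,0,0,0,15, 1,40,0,0,0,0,15, 1,40,0,0,0,0,15, 0.5,20,0,0,0,0,15, 0,0,0,0,0,0,15]'; python3 - <<'E'
from h import *
s=shot("scene","s2");t=shot("top","t2");p=sensors.read_state()["tool_pos"];print(p,proj("scene",p),proj("top",p))
c=np.zeros((400,800,3),np.uint8);c[:,:400]=cv2.resize(s[110:230,180:300],(400,400),interpolation=cv2.INTER_CUBIC);c[:,400:]=cv2.resize(t[140:260,210:330],(400,400),interpolation=cv2.INTER_CUBIC);cv2.imwrite("pics/crop4.png",c)
E
```

```text
time: 5.0
tool_pos: [0.5048, -0.0139, 0.1827]
tcp_rot: [-3.135, -0.201, -0.002]
wrist_force: [0.8, 0.1, -0.9]
width: 0.351
grip_force: 29.5
time: 5.8
tool_pos: [0.5474, -0.2931, 0.1811]
tcp_rot: [-3.135, -0.19, 0.002]
wrist_force: [-0.7, 0.3, -0.1]
width: 0.35
grip_force: 29.5
[ 0.54723653 -0.29018491  0.18123338] [260.7074525  156.94026473] [267.15195042 189.35670184]
```

View pics/crop4.png

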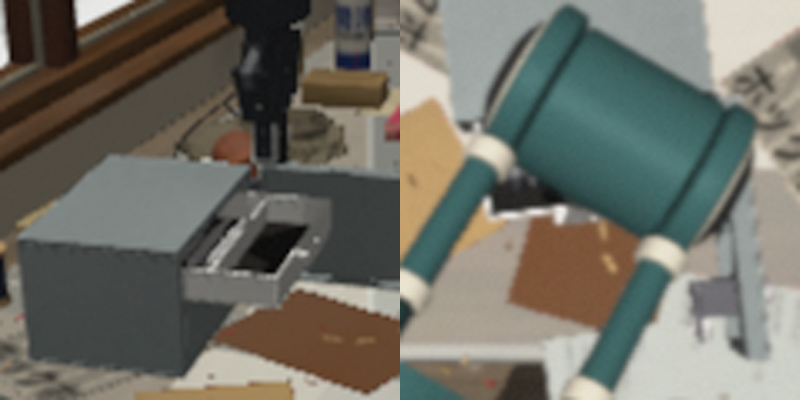

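The loupe hangs at about (261,155) in the scene view, above the bay, whose dark floor is at about (261,183). I'm lowering it.

```bash
python3 -m inch '[1.5,0,30,0,0,0,15, 0,0,25,0,0,0,15, 0,0,15,0,0,0,15, 0,0,10,0,0,0,15, 0,0,6,0,0,0,15, 0,0,5,0,0,0,15, 0,0,2,0,0,0,15, 0,0,1,0,0,0,15]'; python3 -m inch '[0,0,0.4,0,0,0,15, 0,0,0.4,0,0,0,15, 0,0,0.4,0,0,0,15, 0,0,0.4,0,0,0,15, 0,0,0.4,0,0,0,15, 0,0,0.4,0,0,0,15, 0,0,0,0,0,0,15, 0,0,0,0,0,0,15]'
```

```text
time: 6.7
tool_pos: [0.5499, -0.291, 0.0889]
tcp_rot: [3.135, 0.195, 0.002]
wrist_force: [0.7, -1.3, -1.0]
width: 0.355
grip_force: 29.5
time: 7.5
tool_pos: [0.5494, -0.2908, 0.0858]
tcp_rot: [-3.135, -0.195, 0.0]
wrist_force: [0.1, -0.2, -0.1]
width: 0.349
grip_force: 29.5
```

```bash
python3 -m inch '[0,0,0.4,0,0,0,15, 0,0,0.4,0,0,0,15, 0,0,0.4,0,0,0,15, 0,0,0.4,0,0,0,15, 0,0,0.4,0,0,0,15, 0,0,0,0,0,0,15, 0,0,0,0,0,0,15, 0,0,0,0,0,0,15]'
```

```text
time: 8.3
tool_pos: [0.5494, -0.2908, 0.0839]
tcp_rot: [3.135, 0.195, 0.0]
wrist_force: [-0.5, -0.3, -0.5]
width: 0.345
grip_force: 29.5
```

```bash
python3 -m inch '[0,0,0.3,0,0,0,15, 0,0,0.3,0,0,0,15, 0,0,0.3,0,0,0,15, 0,0,0.3,0,0,0,15, 0,0,0.3,0,0,0,15, 0,0,0,0,0,0,15, 0,0,0,0,0,0,15, 0,0,0,0,0,0,15]'
```

```text
time: 9.1
tool_pos: [0.5497, -0.2908, 0.0831]
tcp_rot: [3.135, 0.195, 0.001]
wrist_force: [-1.1, 1.4, 5.2]
width: 0.349
grip_force: 30.5
```

Contact at 5 N, so the loupe is on the bay floor. I'll release it and back off.

```bash
python3 -m inch '[0,0,0,0,0,0,34, 0,0,0,0,0,0,40, 0,0,0,0,0,0,50, 0,0,0,0,0,0,55, 0,0,0,0,0,0,55, 0,0,-15,0,0,0,55, 0,0,-40,0,0,0,55, 0,0,-45,0,0,0,55]'; python3 -m inch '[-50,0,0,0,0,0,0, -50,0,0,0,0,0,0, -50,0,0,0,0,0,0, 0,0,0,0,0,0,0, 0,0,0,0,0,0,0, 0,0,0,0,0,0,0, 0,0,0,0,0,0,0, 0,0,0,0,0,0,0]'; python3 - <<'E'
from h import *
s=shot("scene","s3");t=shot("top","t3");p=sensors.read_state()["tool_pos"];print(p,proj("top",p))
c=np.zeros((400,800,3),np.uint8);c[:,:400]=cv2.resize(s[110:230,180:300],(400,400),interpolation=cv2.INTER_CUBIC);c[:,400:]=cv2.resize(t[140:260,210:330],(400,400),interpolation=cv2.INTER_CUBIC);cv2.imwrite("pics/crop5.png",c)
print([proj("top",q).round(1) for q in ((.5497,-.2908,.107),(.549,-.291,.08))])
E
```

```text
time: 9.9
tool_pos: [0.5481, -0.29, 0.1824]
tcp_rot: [-3.133, -0.195, 0.005]
wrist_force: [0.7, -0.7, -0.0]
width: 0.643
grip_force: 0.0
time: 10.7
tool_pos: [0.4017, -0.3093, 0.1826]
tcp_rot: [3.135, 0.197, 0.0]
wrist_force: [0.2, 0.4, -0.2]
width: -0.001
grip_force: 0.0
[ 0.40129917 -0.30920646  0.1822832 ] [274.36504564 244.81422941]
[array([266.5, 189.7]), array([266.2, 190.4])]
```

View pics/crop5.png

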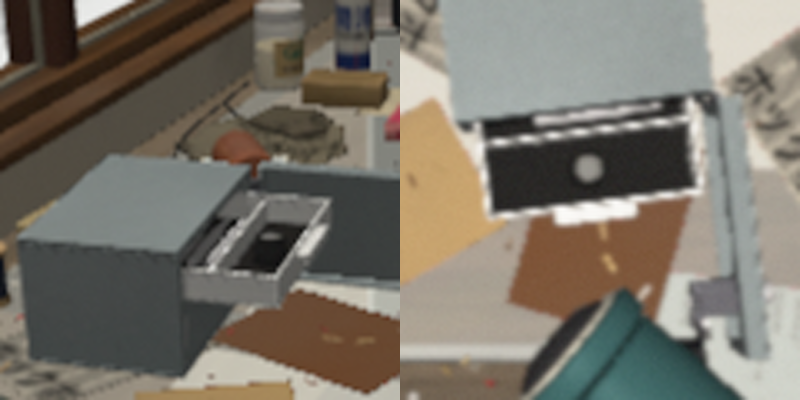

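The loupe stands in the middle of the bay, pale top at about (387→full 267,190) in the top view. The lip front is at about (268,206). I'm lowering the shut fingers in front of the lip to push the tray home.

```bash
python3 -m inch '[0,0,40,0,0,0,0, 0,0,40,0,0,0,0, 0,0,14,0,0,0,0, 30,0,0,0,0,0,0, 25,0,0,0,0,0,0, 5,0,0,0,0,0,0, 5,0,0,0,0,0,0, 5,0,0,0,0,0,0]'; python3 -m inch '[5,0,0,0,0,0,0, 5,0,0,0,0,0,0, 6,0,0,0,0,0,0, 7,0,0,0,0,0,0, 8,0,0,0,0,0,0, 8,0,0,0,0,0,0, 8,0,0,0,0,0,0, 8,0,0,0,0,0,0]';
```

```text
time: 11.6
tool_pos: [0.4698, -0.3006, 0.0885]
tcp_rot: [-3.135, -0.195, 0.001]
wrist_force: [-0.4, 0.8, -0.6]
width: 0.002
grip_force: 0.0
time: 12.4
tool_pos: [0.5252, -0.2937, 0.0883]
tcp_rot: [-3.135, -0.195, 0.001]
wrist_force: [-2.5, 0.0, 1.0]
width: -0.001
grip_force: 1.0
```

```bash
python3 -m inch '[7,0,0,0,0,0,0, 7,0,0,0,0,0,0, 7,0,0,0,0,0,0, 6,0,0,0,0,0,0, 5,0,0,0,0,0,0, 4,0,0,0,0,0,0, 3,0,0,0,0,0,0, 2,0,0,0,0,0,0]'; python3 -m inch '[1.5,0,0,0,0,0,0, 1.5,0,0,0,0,0,0, 1.5,0,0,0,0,0,0, 1.5,0,0,0,0,0,0, 1,0,0,0,0,0,0, 1,0,0,0,0,0,0, 1,0,0,0,0,0,0, 1,0,0,0,0,0,0]'
```

```text
time: 13.2
tool_pos: [0.5654, -0.2886, 0.0882]
tcp_rot: [-3.135, -0.195, 0.0]
wrist_force: [-2.1, 0.1, 0.9]
width: -0.001
grip_force: 0.8
time: 14.0
tool_pos: [0.5752, -0.2874, 0.0883]
tcp_rot: [-3.135, -0.195, 0.0]
wrist_force: [-2.1, 0.9, -0.7]
width: -0.001
grip_force: 0.8
```

```bash
python3 -m inch '[1,0,0,0,0,0,0, 1,0,0,0,0,0,0, 1,0,0,0,0,0,0, 1,0,0,0,0,0,0, 0.5,0,0,0,0,0,0, 0.5,0,0,0,0,0,0, 0,0,0,0,0,0,0, 0,0,0,0,0,0,0]'
```

```text
time: 14.8
tool_pos: [0.5799, -0.287, 0.0883]
tcp_rot: [-3.135, -0.195, 0.001]
wrist_force: [-3.4, 1.2, 0.4]
width: -0.0
grip_force: 1.5
```

```bash
python3 -m inch '[0.5,0,0,0,0,0,0, 0.5,0,0,0,0,0,0, 0.5,0,0,0,0,0,0, 0.5,0,0,0,0,0,0, 0.5,0,0,0,0,0,0, 0.5,0,0,0,0,0,0, 0,0,0,0,0,0,0, 0,0,0,0,0,0,0]'
```

```text
time: 15.6
tool_pos: [0.5799, -0.2869, 0.0883]
tcp_rot: [-3.135, -0.195, 0.01]
wrist_force: [-12.2, -0.5, 6.8]
width: 0.002
grip_force: 6.0
```

The tray is at its hard stop: 12 N with no further travel. The arm gives about 3 N/mm. I'm backing out, going up and over the door to its outer side.

```bash
python3 -m inch '[-20,0,0,0,0,0,0, -45,0,0,0,0,0,0, -50,0,0,0,0,0,0, -38,0,0,0,0,0,0, 0,0,-50,0,0,0,0, 0,0,-50,0,0,0,0, -6,40,0,0,0,0,0, -6,45,0,0,0,0,0]'; python3 -m inch '[-6,45,0,0,0,0,0, -6,42,0,0,0,0,0, 0,0,0,0,0,0,0, 0,0,0,0,0,0,0, 0,0,0,0,0,0,0, 0,0,0,0,0,0,0, 0,0,0,0,0,0,0, 0,0,0,0,0,0,0]'; python3 - <<'E'
from h import *
s=shot("scene","s4");t=shot("top","t4");p=sensors.read_state()["tool_pos"];print(p,proj("top",p))
c=np.zeros((400,800,3),np.uint8);c[:,:400]=cv2.resize(s[110:230,180:340],(400,400),interpolation=cv2.INTER_CUBIC);c[:,400:]=cv2.resize(t[140:260,220:340],(400,400),interpolation=cv2.INTER_CUBIC);cv2.imwrite("pics/crop6.png",c)
xh=np.array([.992,.124]);yh=np.array([-.124,.992]);H=np.array([.610,-.397])
def C(th,gap=0):
    c,s_=np.cos(th),np.sin(th);r=.011*c+.0145*s_+gap
    v=(-.19*s_-(.02+r)*c, .19*c-(.02+r)*s_); return H+v[0]*xh+v[1]*yh, v
prev=None
for th in [1.545]+list(np.arange(1.5,.0,-.1)):
    P,v=C(th,.02 if prev is None else 0);
    d=None if prev is None else (np.array([v[0]-prev[0],-(v[1]-prev[1])])*1000).round(1)
    print(round(th,3),P.round(4),d);prev=v
d=C(1.545,.02)[0]-p[:2];print("to start",d@xh*1000,-d@yh*1000)
E
```

```text
time: 16.4
tool_pos: [0.4326, -0.3933, 0.1929]
tcp_rot: [3.129, 0.198, 0.011]
wrist_force: [1.8, 0.2, 0.2]
width: 0.003
grip_force: 0.0
time: 17.2
tool_pos: [0.4292, -0.4784, 0.1887]
tcp_rot: [3.135, 0.197, 0.001]
wrist_force: [-0.5, -0.2, -0.2]
width: 0.003
grip_force: 0.0
[ 0.42905513 -0.47866458  0.18861077] [339.34153176 234.53046312]
1.545 [ 0.4264 -0.4702] None
1.5 [ 0.4222 -0.4423] [ -0.7 -28.1]
1.4 [ 0.4186 -0.4243] [ -1.4 -18.4]
1.3 [ 0.4167 -0.4058] [  0.4 -18.6]
1.2 [ 0.4166 -0.387 ] [  2.3 -18.6]
1.1 [ 0.4185 -0.3682] [  4.1 -18.5]
1.0 [ 0.4222 -0.3494] [  6.  -18.2]
0.9 [ 0.4279 -0.3309] [  7.9 -17.6]
0.8 [ 0.4355 -0.313 ] [  9.8 -16.9]
0.7 [ 0.4449 -0.2957] [ 11.5 -15.9]
0.6 [ 0.4562 -0.2794] [ 13.2 -14.8]
0.5 [ 0.4693 -0.2643] [ 14.8 -13.4]
0.4 [ 0.4839 -0.2505] [ 16.3 -11.9]
0.3 [ 0.5001 -0.2382] [ 17.6 -10.2]
0.2 [ 0.5176 -0.2277] [18.7 -8.3]
0.1 [ 0.5362 -0.219 ] [19.5 -6.3]
to start -1.6188483290632878 -8.742104627661087
```

View pics/crop6.png

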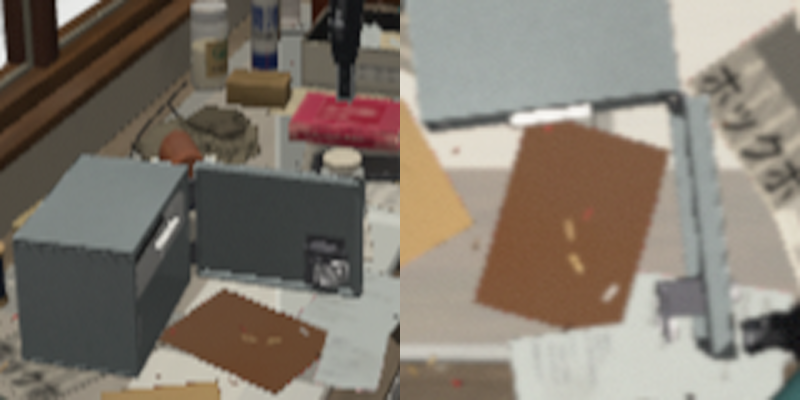

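The tray is home, with its lip showing at about (548→full 264,175) in the top view. The door is still open and the fingers are clear on its outer side. I'm descending and starting the swing slowly.

```bash
python3 -m inch '[0,0,40,0,0,0,0, 0,0,40,0,0,0,0, 0,0,23,0,0,0,0, 0,-10,0,0,0,0,0, 0,-5,0,0,0,0,0, 0,-4,0,0,0,0,0, 0,-4,0,0,0,0,0, -1,-4,0,0,0,0,0]'; python3 -m inch '[-1,-4,0,0,0,0,0, -1,-4,0,0,0,0,0, 0,-5,0,0,0,0,0, 0,-6,0,0,0,0,0, 0,-7,0,0,0,0,0, 0,-8,0,0,0,0,0, 0,-9,0,0,0,0,0, 1,-9,0,0,0,0,0]'
```

```text
time: 18.1
tool_pos: [0.4254, -0.453, 0.0874]
tcp_rot: [3.133, 0.195, 0.003]
wrist_force: [-0.2, 0.3, 0.1]
width: -0.003
grip_force: 0.0
time: 18.9
tool_pos: [0.4165, -0.3998, 0.0849]
tcp_rot: [-3.135, -0.195, 0.001]
wrist_force: [-0.2, 0.3, 0.4]
width: -0.002
grip_force: 0.2
```

```bash
python3 -m inch '[0.5,-9,0,0,0,0,0, 1,-9,0,0,0,0,0, 2,-9,0,0,0,0,0, 2,-9,0,0,0,0,0, 3,-9,0,0,0,0,0, 3,-9,0,0,0,0,0, 3.5,-9,0,0,0,0,0, 4,-9,0,0,0,0,0]'; python3 -m inch '[4.5,-8.5,0,0,0,0,0, 5,-8.5,0,0,0,0,0, 5.5,-8,0,0,0,0,0, 6,-8,0,0,0,0,0, 6,-7.5,0,0,0,0,0, 6.5,-7.5,0,0,0,0,0, 7,-7,0,0,0,0,0, 7,-6.5,0,0,0,0,0]'
```

```text
time: 19.7
tool_pos: [0.4272, -0.3264, 0.0854]
tcp_rot: [3.136, 0.195, 0.0]
wrist_force: [-0.4, -1.0, 0.1]
width: -0.0
grip_force: 0.1
time: 20.5
tool_pos: [0.4669, -0.2596, 0.0853]
tcp_rot: [-3.135, -0.195, 0.0]
wrist_force: [0.3, -1.3, 0.6]
width: -0.0
grip_force: 0.0
```

```bash
python3 -m inch '[9,-5,0,0,0,0,0, 9,-4.5,0,0,0,0,0, 9,-4.5,0,0,0,0,0, 8,-4,0,0,0,0,0, 8,-3,0,0,0,0,0, 7,-3,0,0,0,0,0, 5,-2,0,0,0,0,0, 4,-1.5,0,0,0,0,0]'; python3 -m inch '[3,-1,0,0,0,0,0, 2,-0.5,0,0,0,0,0, 2,-0.5,0,0,0,0,0, 1.5,-0.5,0,0,0,0,0, 1.5,-0.5,0,0,0,0,0, 1,0,0,0,0,0,0, 1,0,0,0,0,0,0, 0,0,0,0,0,0,0]'
```

```text
time: 21.3
tool_pos: [0.522, -0.2255, 0.0853]
tcp_rot: [3.136, 0.195, -0.0]
wrist_force: [0.2, 0.6, 0.9]
width: 0.001
grip_force: 0.0
time: 22.1
tool_pos: [0.5317, -0.2215, 0.0852]
tcp_rot: [-3.135, -0.195, 0.004]
wrist_force: [-5.3, -1.3, 2.3]
width: 0.002
grip_force: 0.0
```

```bash
python3 -m inch '[0.6,0,0,0,0,0,0, 0.6,0,0,0,0,0,0, 0.6,0,0,0,0,0,0, 0.6,0,0,0,0,0,0, 0.6,0,0,0,0,0,0, 0.6,0,0,0,0,0,0, 0,0,0,0,0,0,0, 0,0,0,0,0,0,0]'
```

```text
time: 22.9
tool_pos: [0.5345, -0.2206, 0.0852]
tcp_rot: [-3.134, -0.195, 0.007]
wrist_force: [-7.1, -0.6, 6.1]
width: -0.002
grip_force: 0.0
```

```bash
python3 -m inch '[0.6,0,0,0,0,0,0, 0.6,0,0,0,0,0,0, 0.6,0,0,0,0,0,0, 0.6,0,0,0,0,0,0, 0.6,0,0,0,0,0,0, 0.6,0,0,0,0,0,0, 0.6,0,0,0,0,0,0, 0,0,0,0,0,0,0]'
```

```text
time: 23.7
tool_pos: [0.5381, -0.22, 0.085]
tcp_rot: [-3.134, -0.195, 0.009]
wrist_force: [-7.8, 0.9, 5.4]
width: -0.004
grip_force: 0.0
```

```bash
python3 -m inch '[0.6,0,0,0,0,0,0, 0.6,0,0,0,0,0,0, 0.6,0,0,0,0,0,0, 0.6,0,0,0,0,0,0, 0.6,0,0,0,0,0,0, 0,0,0,0,0,0,0, 0,0,0,0,0,0,0, 0,0,0,0,0,0,0]'
```

```text
time: 24.5
tool_pos: [0.5408, -0.2196, 0.0849]
tcp_rot: [-3.134, -0.195, 0.01]
wrist_force: [-9.4, -0.8, 5.0]
width: -0.0
grip_force: 0.0
```

```bash
python3 -m inch '[0.5,0,0,0,0,0,0, 0.5,0,0,0,0,0,0, 0.5,0,0,0,0,0,0, 0.5,0,0,0,0,0,0, 0,0,0,0,0,0,0, 0,0,0,0,0,0,0, 0,0,0,0,0,0,0, 0,0,0,0,0,0,0]'
```

```text
time: 25.3
tool_pos: [0.545, -0.2195, 0.0852]
tcp_rot: [-3.135, -0.195, 0.003]
wrist_force: [-5.5, 0.2, 2.8]
width: 0.003
grip_force: 0.0
```

The force has fallen away, so the tongue is over the crest. Only the buffer remains, so I'll creep in.

```bash
python3 -m inch '[0.4,0,0,0,0,0,0, 0.4,0,0,0,0,0,0, 0.4,0,0,0,0,0,0, 0.4,0,0,0,0,0,0, 0.4,0,0,0,0,0,0, 0,0,0,0,0,0,0, 0,0,0,0,0,0,0, 0,0,0,0,0,0,0]'
```

```text
time: 26.1
tool_pos: [0.5457, -0.2193, 0.0852]
tcp_rot: [-3.135, -0.196, 0.007]
wrist_force: [-8.6, -0.9, 6.4]
width: -0.002
grip_force: 0.0
```

```bash
python3 -m inch '[0.3,0,0,0,0,0,0, 0.3,0,0,0,0,0,0, 0.3,0,0,0,0,0,0, 0.3,0,0,0,0,0,0, 0,0,0,0,0,0,0, 0,0,0,0,0,0,0, 0,0,0,0,0,0,0, 0,0,0,0,0,0,0]'
```

```text
time: 26.9
tool_pos: [0.5465, -0.2188, 0.0851]
tcp_rot: [-3.134, -0.196, 0.008]
wrist_force: [-10.4, 0.2, 6.0]
width: 0.002
grip_force: 0.0
```

```bash
python3 -m inch '[0.3,0,0,0,0,0,0, 0.3,0,0,0,0,0,0, 0.3,0,0,0,0,0,0, 0.3,0,0,0,0,0,0, 0,0,0,0,0,0,0, 0,0,0,0,0,0,0, 0,0,0,0,0,0,0, 0,0,0,0,0,0,0]'
```

```text
time: 27.7
tool_pos: [0.5467, -0.2188, 0.0851]
tcp_rot: [-3.134, -0.196, 0.012]
wrist_force: [-14.2, -1.1, 8.0]
width: -0.003
grip_force: 0.0
```

```bash
python3 -m inch '[0.3,0,0,0,0,0,0, 0.3,0,0,0,0,0,0, 0.3,0,0,0,0,0,0, 0,0,0,0,0,0,0, 0,0,0,0,0,0,0, 0,0,0,0,0,0,0, 0,0,0,0,0,0,0, 0,0,0,0,0,0,0]'
```

```text
time: 28.5
tool_pos: [0.5468, -0.2187, 0.0851]
tcp_rot: [-3.134, -0.196, 0.014]
wrist_force: [-16.7, -1.4, 10.5]
width: 0.001
grip_force: 0.0
```

The position no longer moves while the force climbs. That is the solid stop just past the latch, so I'm backing off slowly and watching whether the door holds.

```bash
python3 -m inch '[-1,0,0,0,0,0,0, -1,0,0,0,0,0,0, -1,0,0,0,0,0,0, -1,0,0,0,0,0,0, 0,0,0,0,0,0,0, 0,0,0,0,0,0,0, 0,0,0,0,0,0,0, 0,0,0,0,0,0,0]'; python3 -m inch '[-1,0,0,0,0,0,0, -1,0,0,0,0,0,0, -1,0,0,0,0,0,0, -2,0,0,0,0,0,0, 0,0,0,0,0,0,0, 0,0,0,0,0,0,0, 0,0,0,0,0,0,0, 0,0,0,0,0,0,0]'
```

```text
time: 29.3
tool_pos: [0.5465, -0.2192, 0.0852]
tcp_rot: [-3.135, -0.195, 0.003]
wrist_force: [-6.1, 0.0, 2.6]
width: 0.001
grip_force: 0.0
time: 30.1
tool_pos: [0.5423, -0.2201, 0.0854]
tcp_rot: [3.136, 0.195, 0.0]
wrist_force: [0.1, 0.3, -0.2]
width: 0.002
grip_force: 0.0
```

Force is zero after less than 2 mm, so the door did not follow the finger out. I'll withdraw fully and look.

```bash
python3 -m inch '[-20,0,0,0,0,0,0, -40,0,0,0,0,0,0, -40,0,0,0,0,0,0, 0,0,-40,0,0,0,0, 0,0,-50,0,0,0,0, 0,-40,0,0,0,0,0, 0,-45,0,0,0,0,0, 0,-40,0,0,0,0,0]'; python3 -m inch '[0,-45,0,0,0,0,0, 0,-30,0,0,0,0,0, 0,0,0,0,0,0,0, 0,0,0,0,0,0,0, 0,0,0,0,0,0,0, 0,0,0,0,0,0,0, 0,0,0,0,0,0,0, 0,0,0,0,0,0,0]'; python3 - <<'E'
from h import *
s=shot("scene","s5");t=shot("top","t5")
xh=np.array([.992,.124]);yh=np.array([-.124,.992]);H=np.array([.610,-.397])
for th in(0,.05,.1): print(th,[proj("top",np.r_[H+a*(np.cos(th)*yh-np.sin(th)*xh)-.02*(np.cos(th)*xh+np.sin(th)*yh),.127]).round(1) for a in(.01,.225)])
c=np.zeros((400,800,3),np.uint8);c[:,:400]=cv2.resize(s[130:230,180:300],(400,400),interpolation=cv2.INTER_CUBIC);c[:,400:]=cv2.resize(t[110:210,210:310],(400,400),interpolation=cv2.INTER_CUBIC);cv2.imwrite("pics/crop7.png",c)
E
```

```text
time: 30.9
tool_pos: [0.4274, -0.1074, 0.1762]
tcp_rot: [3.135, 0.193, 0.003]
wrist_force: [0.6, 1.0, 0.1]
width: 0.001
grip_force: 0.0
time: 31.7
tool_pos: [0.4183, -0.0347, 0.1753]
tcp_rot: [3.136, 0.193, -0.0]
wrist_force: [0.1, 0.2, 0.5]
width: -0.002
grip_force: 0.0
0 [array([302. , 175.4]), array([225.7, 184.8])]
0.05 [array([302.4, 175.5]), array([226.6, 188.7])]
0.1 [array([302.8, 175.7]), array([227.8, 192.6])]
```

View pics/crop7.png

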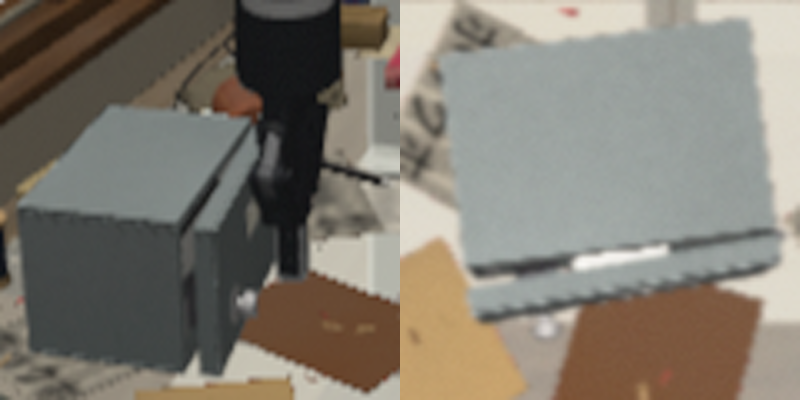

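The door looks shut: its outer edge runs (230,189.5) to (304,177.5) in the top view, which is about 0.04 rad. To be sure it is latched and not just resting on the strike, I'll touch it lightly once more and see where contact comes.

```bash
python3 -m inch '[0,45,0,0,0,0,0, 0,45,0,0,0,0,0, 0,45,0,0,0,0,0, 0,45,0,0,0,0,0, 0,20,0,0,0,0,0, 0,0,40,0,0,0,0, 0,0,40,0,0,0,0, 0,0,10,0,0,0,0]'; python3 -m inch '[40,0,0,0,0,0,0, 30,0,0,0,0,0,0, 15,0,0,0,0,0,0, 8,0,0,0,0,0,0, 3,0,0,0,0,0,0, 2,0,0,0,0,0,0, 0,0,0,0,0,0,0, 0,0,0,0,0,0,0]'
```

```text
time: 32.6
tool_pos: [0.4394, -0.231, 0.0809]
tcp_rot: [-3.131, -0.193, 0.011]
wrist_force: [-0.7, 1.3, -0.6]
width: 0.0
grip_force: 0.0
time: 33.4
tool_pos: [0.5394, -0.2204, 0.0854]
tcp_rot: [-3.135, -0.194, 0.001]
wrist_force: [-0.5, -0.2, -0.4]
width: 0.0
grip_force: 0.0
```

```bash
python3 -m inch '[1,0,0,0,0,0,0, 1,0,0,0,0,0,0, 1,0,0,0,0,0,0, 1,0,0,0,0,0,0, 1,0,0,0,0,0,0, 0.5,0,0,0,0,0,0, 0,0,0,0,0,0,0, 0,0,0,0,0,0,0]'; python3 -m inch '[0.5,0,0,0,0,0,0, 0.5,0,0,0,0,0,0, 0,0,0,0,0,0,0, 0,0,0,0,0,0,0, 0,0,0,0,0,0,0, 0,0,0,0,0,0,0, 0,0,0,0,0,0,0, 0,0,0,0,0,0,0]'
```

```text
time: 34.2
tool_pos: [0.5458, -0.2197, 0.0854]
tcp_rot: [3.135, 0.195, 0.0]
wrist_force: [-0.3, -0.8, 0.7]
width: -0.003
grip_force: 0.0
time: 35.0
tool_pos: [0.5464, -0.2195, 0.0853]
tcp_rot: [-3.135, -0.195, 0.001]
wrist_force: [-3.7, 0.3, 2.5]
width: 0.003
grip_force: 0.0
```

The door now sits at 0.546 with no force holding it, a position that needed 9 N before. It is latched, so I'll withdraw and hand in.

```bash
python3 -m inch '[-5,0,0,0,0,0,0, -25,0,0,0,0,0,0, -40,0,0,0,0,0,0, -35,0,0,0,0,0,0, 0,0,-40,0,0,0,0, 0,0,-40,0,0,0,0, 0,0,0,0,0,0,0, 0,0,0,0,0,0,0]'; python3 -c "from workcell import job; print(job.finish_job())"
```

```text
time: 35.8
tool_pos: [0.4437, -0.2332, 0.167]
tcp_rot: [3.133, 0.195, 0.006]
wrist_force: [-0.3, -0.0, -0.8]
width: -0.005
grip_force: 0.0
the job is handed in; nothing more can be done
None
```

I handed the job in at about 36 s: the loupe was seen upright mid-bay before the door shut, the tray is at its stop, and a light touch showed the door latched; no verdict came back.

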